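# Close the bay of a gas sampling unit with its lipped cover

### The arm

A 7-joint arm with a two-finger parallel gripper is mounted at the origin on the work surface. World frame = base frame: x ahead of the robot, y to its left, z up, the work surface at z = 0. Lengths are in m, angles in rad, forces in N, time in s.
With the tool pointing down it reaches from about 0.4 to 0.875 m from the base axis. Payload 19.3 kg.
Tool frame: the origin (TCP) lies at the very end of the fingers, on their centre line; the grasp point (between the pads) lies 19 mm behind it; z points along the fingers, y is the direction in which the jaws open and shut (so a half turn about z gives the same grasp; the last joint's range is limited). The gripper opens to 85 mm and grips with 20 to 120 N. Pads are 22 mm wide; open, the fingers measure 114 mm over their backs; the gripper's body (76 mm by 85 mm) begins 54 mm behind the grasp point. The pads swing forward as they close: fully open they stand 13 mm farther back than shut.
Start: joints at [1.248, 0.521, -0.036, 1.599, 0.021, 1.021, -0.113], TCP at [0.156, -0.605, 0.204] pointing down, gripper open.
Joint ranges: [-2.91, 2.91], [-0.3, 2.13], [-1.5, 1.42], [0.17, 2.43], [-1.26, 4.41], [0.16, 1.93], [-2.52, 2.52]. Speed limits (rad/s): [1.89, 1.89, 2.39, 2.39, 3.01, 3.01, 3.01].

### API

Orientations are given as [roll, pitch, yaw] about the fixed x, y, z axes, in that order (R = Rz(yaw) Ry(pitch) Rx(roll)).
In Python, from workcell import bot, grab_frame, calibration, workorder gives the robot as it stands.
- The arm moves only by the tool move_arm, never from a script. Its arguments are lists of equal length, an entry for each row: "jaw": the closure in counts, from 0 (fully open) to 255 (shut); "dp": the shift along the tool's x, y, z in units of 800 mm (1.0 is 800 mm), a list of three; "rotation": the turn, a rotation vector about the tool's x, y, z in units of pi rad (1.0 is pi rad), a list of three. In form: {"jaw": [jaw, ...], "dp": [[dx, dy, dz], ...], "rotation": [[rx, ry, rz], ...]}. A call has 1 to 10 rows; each row shifts and turns the commanded pose from where the row before left it, along the tool's axes as they then stand; what a row does not reach is not made up. A row lasts 1/8 s, in which the tool goes at most 62.5 mm and 10.7 degrees, less where a joint would pass 70% of its speed; a pose out of reach is approached as far as the arm can. A call with a number of a shift or a turn outside -1 to 1 is refused whole. A call with a gripper value outside its range is refused whole. The fingers move at their own pace and stop on an object; "squeeze" is the grip in N (left out, the last holds). Time passes only in rows, so rows that do not move let the fingers close. It gives the time, the measured TCP pose, the force and the opening at its end, in the units of the state.
- bot.observe(): the state, without advancing time (a new reading comes with each control period).
- grab_frame(name): name is "scene" or "top" or "wrist"; returns the picture (384x512x3 uint8, blue, green, red); there is no depth.
- calibration(name): a dict with "camera_matrix" (3x3 intrinsics, pixels), "T" (4x4, takes a point from camera to world coordinates). Camera axes: x right, y down, z forward; pixel columns grow to the right and rows downward; lengths in m; the calibration is good to about 2 mm. A picture is of the moment at which its call begins: read the wrist's pose just before it. calibration takes no time and is no camera call; for the wrist camera it gives the pose at the moment of the call.
- workorder.job_done(): hands the job in, once; it reports no verdict.
The state is a dict: "clock": time; "qpos": joint angles; "qd": joint speeds; "joint_efforts": joint torques, N m; "position": TCP position; "tool_rot": TCP orientation; "force": force on the tool from outside, world axes, zero at the start; "moment": the same for the moment, N m; "grip_width": finger opening in m.
Only numpy, scipy, OpenCV 4.12 (cv2) and the standard library are available. Lean on these libraries where they do the work, as an engineer would, in place of code of your own. Each camera call takes 0.05 s, during which the arm holds its last target. There are 200 camera calls.

### The job

Fit the cover with the orange fin into the open bay of the white gas sampling unit: tilt it, tuck one short edge under the blue overhanging lip, then level it so that it lies flat on the bay floor, and let go. Leave the black-finned spare cover where it is.

Things in the scene. Friction and masses are not known exactly. Their poses are not given: they have to be found in the camera images.
- cover_grip (a point): Loose orange-finned cover, flat on the bench: grey plate 110 (x) x 76 (y) x 6 mm, ends alike, with an upright orange fin at its middle, 40 mm long (x), 14 mm thick (y), top 58 mm above the underside. This point is in the fin over the plate's centre, 46 mm above the underside: pinch here across the 14 mm. z up from the plate. 0.13 to 0.25 kg, centre of mass under the fin.
- bay (a point): Open bay in the top of the fixed white sampling unit; this point is the centre of its level grey floor, 28 mm above the bench. Bay 126 mm long (x), 100 wide (y), walls 24 mm high, z up, lip over its -x end. A cover lying flat in it has its centre within 8 mm of this point in x. Unit outside: x -78 to 78, y -65 to 125 mm; two dials at y = 88 mm stand 37 mm above the bay floor.
- lip (a point): Blue lip along the bay's -x end (nearer the robot), over its full 100 mm width, 4 mm thick. This point is the middle of its free edge, on its underside, 20 mm above the bay floor; axes as the bay's. It overhangs 26 mm (towards -x), leaving an opening of 100 mm, shorter than the cover: one end goes low under it with the other raised 15 to 25 degrees, then the cover is levelled.
- spare_grip (a point): Spare cover with a black fin, otherwise of the same size and shape as the orange one, loose and flat on the bench, not to be moved. Point and axes as on the orange one.
Not all that is in view belongs to the job. What is shaped like the part that bears cover_grip but purple or red is not meant.

How it is judged:
At the end, for the whole second after the job is handed in: The orange-finned cover lies in the bay, one end under the lip, flat on the floor: its grip point is 40 to 50 mm above the bay floor, within 15 mm of the bay's centre along the bay and 18 mm across it, and its tilt is under 0.17 rad (10 degrees). The spare cover is within 30 mm of where it started (x of cover_grip in the frame of bay between -0.015 and 0.015 m and y of cover_grip in the frame of bay between -0.018 and 0.018 m and z of cover_grip in the frame of bay between 0.04 and 0.05 m and angle between cover_grip's own z axis and vertical below 0.17 rad and distance of spare_grip from where it was at the start of the episode below 0.03 m); the robot touches nothing.
It fails at once if the spare cover is moved by more than 30 mm (distance of spare_grip from where it was at the start of the episode above 0.03 m).
It also fails if it takes over 42 s, if anything falls off the work surface, if the arm or the gripper's body presses on something with over 40 N, if the wrist force passes 120 N, or if a joint passes its speed limit or range.

## Working session

There is one attempt and no reset: what is moved stays moved. The work goes in short steps, Python scripts to look and compute and a tool call to move; the robot and the scene stay as the last step left them, time stands still between calls to the robot, and variables do not carry over. Pictures are saved under pics/ and viewed, about 8 in all and at most 12, crops included, and the job is handed in when it is done.

Besides the shell and the picture viewer there is one more tool, called after "Call:" by a JSON object that holds its "fn" and its "kwargs", one argument or row to a line. move_arm: Moves the arm, as the interface text tells. Shifts and turns lie within -1 to 1; 1 stands for 800 mm of shift or pi rad of turn. Its arguments: {"type":"object","properties":{"jaw":{"type":"array","items":{"type":"number"}},"dp":{"type":"array","items":{"type":"array","items":{"type":"number","minimum":-1,"maximum":1}}},"rotation":{"type":"array","items":{"type":"array","items":{"type":"number","minimum":-1,"maximum":1}}},"squeeze":{"type":"number"}},"required":["jaw","dp","rotation"]}

```bash
ls; mkdir -p pics
python3 - <<'E'
from workcell import bot, grab_frame, calibration
import cv2, numpy as np
s=bot.observe(); print({k:np.round(v,3) for k,v in s.items()})
for n in ("scene","top"):
    im=grab_frame(n); cv2.imwrite(f"pics/{n}0.png",im)
    c=calibration(n); print(n,np.round(c["camera_matrix"],1).tolist(),np.round(c["T"],3).tolist())
E
```

```text
pics
{'clock': np.float64(0.0), 'qpos': array([ 1.248,  0.522, -0.036,  1.6  ,  0.021,  1.021, -0.113]), 'qd': array([ 0.001, -0.001,  0.001, -0.001, -0.   , -0.001,  0.001]), 'joint_efforts': array([ 1.0000e-03, -9.2712e+01,  1.9800e+00, -3.6994e+01,  1.8000e-02,
        8.0000e-03, -0.0000e+00]), 'position': array([ 0.156, -0.605,  0.204]), 'tool_rot': array([-3.14 ,  0.   ,  0.253]), 'force': array([ 0.053,  0.223, -0.862]), 'moment': array([ 0.043, -0.006, -0.003]), 'grip_width': np.float64(0.085)}
scene [[364.3, 0.0, 255.4], [0.0, 364.3, 194.1], [0.0, 0.0, 1.0]] [[0.829, 0.464, -0.314, 0.794], [0.56, -0.689, 0.461, -0.555], [-0.002, -0.558, -0.83, 0.843], [0.0, 0.0, 0.0, 1.0]]
top [[367.8, 0.0, 251.7], [0.0, 367.8, 193.5], [0.0, 0.0, 1.0]] [[0.028, -0.985, 0.172, 0.339], [-0.999, -0.032, -0.022, -0.104], [0.027, -0.171, -0.985, 1.008], [0.0, 0.0, 0.0, 1.0]]
```

View pics/scene0.png

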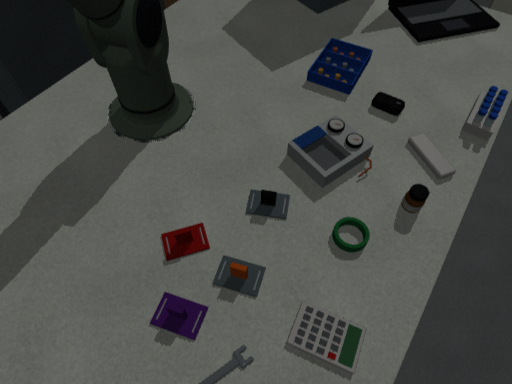

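View pics/top0.png

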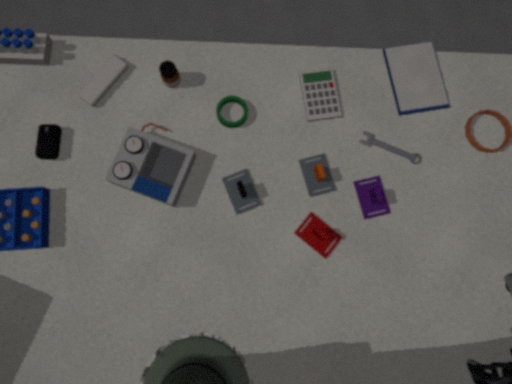

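Candidates in the top view are the orange fin at (319,172), the black-finned spare at (241,190), red at (319,235) and purple at (372,197). I choose the orange fin. The bay is at about (168,165) with its lip at (153,188).

```bash
cat > h.py <<'E'
import numpy as np, cv2
from scipy.spatial.transform import Rotation as Ro
from workcell import bot, grab_frame, calibration
def cast(c,px,z):
    K,T=np.array(c["camera_matrix"]),np.array(c["T"])
    px=np.atleast_2d(px).astype(float)
    d=(np.c_[px,np.ones(len(px))]@np.linalg.inv(K).T)@T[:3,:3].T
    o=T[:3,3]; return o+d*((z-o[2])/d[:,2])[:,None]
def proj(c,P):
    K,T=np.array(c["camera_matrix"]),np.array(c["T"])
    q=(np.atleast_2d(P)-T[:3,3])@T[:3,:3]@K.T
    return q[:,:2]/q[:,2:]
def tri(cs,ps):
    A=np.zeros((3,3));b=np.zeros(3)
    for c,p in zip(cs,ps):
        o=np.array(c["T"])[:3,3];d=cast(c,p,0)[0]-o;d/=np.linalg.norm(d)
        M=np.eye(3)-np.outer(d,d);A+=M;b+=M@o
    return np.linalg.solve(A,b)
def blobs(im,lo,hi,amin=20):
    m=cv2.inRange(cv2.cvtColor(im,cv2.COLOR_BGR2HSV),np.array(lo),np.array(hi))
    cs,_=cv2.findContours(m,cv2.RETR_EXTERNAL,cv2.CHAIN_APPROX_NONE)
    return [c for c in sorted(cs,key=cv2.contourArea,reverse=True) if cv2.contourArea(c)>amin]
E
python3 - <<'E'
from h import *
for n in ("top","scene"):
    im=cv2.imread(f"pics/{n}0.png"); c=calibration(n)
    for name,lo,hi,z in (("orange",(5,150,120),(16,255,255),.045),("blue",(105,120,60),(125,255,255),.052)):
        for b in blobs(im,lo,hi)[:5]:
            r=cv2.minAreaRect(b); 
            print(n,name,np.round(r[0],1),np.round(r[1],1),round(cv2.contourArea(b)),"ctr",cast(c,r[0],z)[0].round(3),"box",cast(c,cv2.boxPoints(r),z)[:,:2].round(3).tolist())
im=cv2.imread("pics/top0.png")
a=cv2.resize(im[110:220,90:210],None,fx=5,fy=5,interpolation=cv2.INTER_CUBIC)[:550,:]
b=cv2.resize(im[140:250,280:350],None,fx=5,fy=5,interpolation=cv2.INTER_CUBIC)[:550,:]
cv2.imwrite("pics/crop1.png",np.hstack([a,b])[:, :800] if a.shape[1]+b.shape[1]<=800 else cv2.resize(np.hstack([a,b]),None,fx=.84,fy=.84))
E
```

```text
top blue [ 21. 218.] [62. 42.] 2338 ctr [0.423 0.465 0.052] box [[0.502, 0.529], [0.505, 0.422], [0.346, 0.402], [0.343, 0.507]]
top blue [151.4 188.2] [36.  15.2] 488 ctr [0.511 0.139 0.052] box [[0.508, 0.189], [0.546, 0.179], [0.515, 0.088], [0.477, 0.099]]
top blue [27.  37.4] [ 8.9 17.3] 87 ctr [0.928 0.516 0.052] box [[0.903, 0.528], [0.956, 0.529], [0.954, 0.505], [0.901, 0.503]]
top blue [ 5.5 31.5] [7.1 8.5] 43 ctr [0.944 0.578 0.052] box [[0.941, 0.593], [0.961, 0.579], [0.946, 0.563], [0.927, 0.577]]
top blue [15.2 41.8] [7.1 7.8] 42 ctr [0.914 0.547 0.052] box [[0.912, 0.561], [0.93, 0.548], [0.915, 0.532], [0.898, 0.545]]
scene blue [309.3 136.2] [11.7 31.9] 286 ctr [0.512 0.141 0.052] box [[0.478, 0.103], [0.512, 0.206], [0.546, 0.18], [0.511, 0.08]]
scene blue [347.5  69.9] [29.4 54.1] 48 ctr [0.47  0.478 0.052] box [[0.364, 0.465], [0.49, 0.625], [0.572, 0.491], [0.451, 0.345]]
scene blue [487.6 101.3] [ 6.7 10.7] 44 ctr [0.904 0.584 0.052] box [[0.894, 0.559], [0.895, 0.613], [0.915, 0.609], [0.914, 0.556]]
scene blue [493.7 113.9] [7.6 4.4] 22 ctr [0.935 0.537 0.052] box [[0.925, 0.525], [0.924, 0.547], [0.945, 0.548], [0.946, 0.527]]
scene blue [483.5 110. ] [4. 7.] 22 ctr [0.904 0.537 0.052] box [[0.893, 0.54], [0.911, 0.552], [0.916, 0.534], [0.898, 0.522]]
```

View pics/crop1.png

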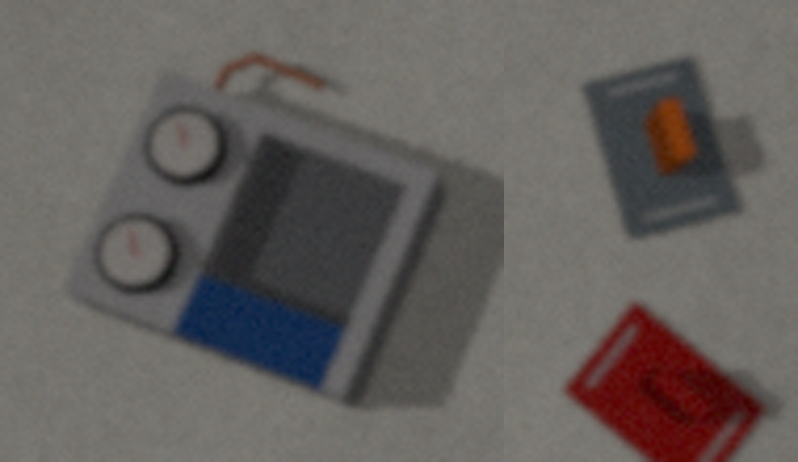

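Left: the bay, with the blue lip at its lower (robot) end and dials to its +y. Right: the orange fin on a grey plate, with the red decoy below it. Choice confirmed. The orange threshold was too bright, so I'll redo it.

Run:
```python
from h import *
cs=[];ps=[]
for n in ("top","scene"):
    im=cv2.imread(f"pics/{n}0.png"); c=calibration(n)
    for b in blobs(im,(5,150,80),(18,255,255),15)[:3]:
        r=cv2.minAreaRect(b);print(n,np.round(r[0],1),np.round(r[1],1),cv2.contourArea(b),cast(c,r[0],.04)[0].round(3))
    # grey-blue plates
    for b in blobs(im,(95,25,40),(115,110,130),200)[:6]:
        r=cv2.minAreaRect(b);bx=cast(c,cv2.boxPoints(r),.006)[:,:2]
        e=[bx[1]-bx[0],bx[2]-bx[1]];l=max(e,key=np.linalg.norm)
        print(n,"plate",np.round(r[0],1),bx.mean(0).round(3),[round(float(np.linalg.norm(v)),3) for v in e],"yaw",np.degrees(np.arctan2(l[1],l[0])).round(1))
```

```text
top [319.1 171.2] [14.9  8.9] 104.5 [ 0.575 -0.306  0.04 ]
top [502.8 126.6] [34.8 12. ] 78.5 [ 0.722 -0.826  0.04 ]
top [474.1 137.3] [35.8 11.3] 65.0 [ 0.687 -0.742  0.04 ]
top plate [241.5 191.2] [ 0.52  -0.098] [0.069, 0.101] yaw -156.3
scene [238.2 266.4] [16.5  4.8] 61.0 [ 0.571 -0.301  0.04 ]
scene plate [238.8 275.3] [ 0.575 -0.307] [0.077, 0.112] yaw 16.7
scene plate [279.8 205.2] [ 0.552 -0.083] [0.074, 0.043] yaw 113.0
```

Call:
{"fn": "move_arm", "kwargs": {
  "jaw": [0, 0, 0, 0, 0, 0, 0, 0, 0, 0],
  "dp": [
    [0.06, -0.023, 0],
    [0.06, -0.023, 0],
    [0.06, -0.023, 0],
    [0.06, -0.023, 0],
    [0.06, -0.023, 0],
    [0.06, -0.023, 0],
    [0.06, -0.023, 0],
    [0.06, -0.023, 0],
    [0.06, -0.023, 0],
    [0.06, -0.023, 0]
  ],
  "rotation": [
    [0, 0, -0.0012],
    [0, 0, -0.0012],
    [0, 0, -0.0012],
    [0, 0, -0.0012],
    [0, 0, -0.0012],
    [0, 0, -0.0012],
    [0, 0, -0.0012],
    [0, 0, -0.0012],
    [0, 0, -0.0012],
    [0, 0, -0.0012]
  ],
  "squeeze": 60
}}

```text
clock: 1.35
position: [0.5709, -0.2987, 0.2041]
tool_rot: [-3.141, 0.0, 0.291]
force: [0.2, 0.6, 0.5]
grip_width: 0.0855
```

```bash
cat > look.py <<'E'
from h import *
import sys
s=bot.observe();c=calibration("wrist");im=grab_frame("wrist")
cv2.imwrite(f"pics/{sys.argv[1]}.png",im);np.savez(f"pics/{sys.argv[1]}.npz",K=c["camera_matrix"],T=c["T"])
print(s["clock"],s["position"].round(4),s["tool_rot"].round(3),s["force"].round(1),s["grip_width"].round(4),np.round(c["T"],3).tolist())
E
python3 look.py w1
```

```text
Traceback (most recent call last):
  File "look.py", line 5, in <module>
    print(s["clock"],s["position"].round(4),s["tool_rot"].round(3),s["force"].round(1),s["grip_width"].round(4),np.round(c["T"],3).tolist())
                                                                                       ^^^^^^^^^^^^^^^^^^^^^
AttributeError: 'float' object has no attribute 'round'
```

View pics/w1.png

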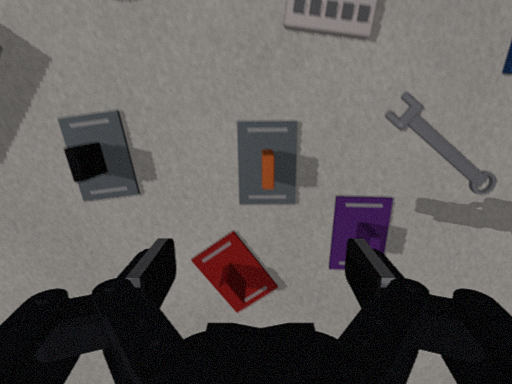

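The orange fin is at (268,169) on a plate centred near (267,163). It is well aligned with the jaws, and the spare is clear at (100,155).

```bash
sed -i 's/s\["grip_width"\].round(4)/round(float(s["grip_width"]),4)/' look.py
python3 - <<'E'
from h import *
d=np.load("pics/w1.npz");c={"camera_matrix":d["K"],"T":d["T"]};print(c["T"].round(3).tolist())
im=cv2.imread("pics/w1.png")
b=blobs(im,(5,150,80),(18,255,255),15)[0];r=cv2.minAreaRect(b);bx=cv2.boxPoints(r)
print("fin",r,cast(c,bx,.058)[:,:2].round(3).tolist(),cast(c,r[0],.05)[0].round(4))
for b in blobs(im,(90,20,30),(118,110,130),1500)[:4]:
    r=cv2.minAreaRect(b);w=cast(c,cv2.boxPoints(r),.006)[:,:2];e=[w[1]-w[0],w[2]-w[1]];l=max(e,key=np.linalg.norm)
    print("plate",np.round(r[0],1),w.mean(0).round(4),[round(float(np.linalg.norm(v)),3) for v in e],np.degrees(np.arctan2(l[1],l[0])).round(1))
E
```

```text
[[0.286, -0.922, -0.262, 0.637], [-0.958, -0.276, -0.077, -0.278], [-0.001, 0.273, -0.962, 0.374], [0.0, 0.0, 0.0, 1.0]]
fin ((267.5, 169.5), (11.0, 37.0), 0.0) [[0.556, -0.303], [0.597, -0.291], [0.6, -0.303], [0.56, -0.315]] [ 0.5773 -0.3038  0.05  ]
plate [267.  162.5] [ 0.5759 -0.3046] [0.073, 0.106] -161.4
plate [ 98.5 156.1] [ 0.5211 -0.0937] [0.078, 0.113] -156.6
```

Call:
{"fn": "move_arm", "kwargs": {
  "jaw": [0, 0, 0, 0, 0, 255, 255, 255, 255, 255],
  "dp": [
    [0.004, 0.009, 0.05],
    [0, 0, 0.05],
    [0, 0, 0.05],
    [0, 0, 0.04],
    [0, 0, 0.03],
    [0, 0, 0],
    [0, 0, 0],
    [0, 0, 0],
    [0, 0, 0],
    [0, 0, 0]
  ],
  "rotation": [
    [0, 0, 0],
    [0, 0, 0],
    [0, 0, 0],
    [0, 0, 0],
    [0, 0, 0],
    [0, 0, 0],
    [0, 0, 0],
    [0, 0, 0],
    [0, 0, 0],
    [0, 0, 0]
  ],
  "squeeze": 60
}}

```text
clock: 2.65
position: [0.5755, -0.3065, 0.0292]
tool_rot: [3.14, -0.001, 0.29]
force: [-0.6, -3.6, 5.3]
grip_width: 0.0107
```

Call:
{"fn": "move_arm", "kwargs": {
  "jaw": [255, 255],
  "dp": [
    [0, 0, 0],
    [0, 0, 0]
  ],
  "rotation": [
    [0, 0, 0],
    [0, 0, 0]
  ]
}}

```text
clock: 2.9
position: [0.5756, -0.3067, 0.0291]
tool_rot: [3.14, -0.001, 0.29]
force: [0.8, -4.0, 6.2]
grip_width: 0.0103
```

```bash
python3 look.py w2
```

```text
2.9 [ 0.5756 -0.3067  0.0291] [ 3.14e+00 -1.00e-03  2.90e-01] [ 0.8 -4.   6.2] 0.0103 [[0.286, -0.922, -0.26, 0.641], [-0.958, -0.275, -0.078, -0.285], [0.001, 0.272, -0.962, 0.199], [0.0, 0.0, 0.0, 1.0]]
```

View pics/w2.png

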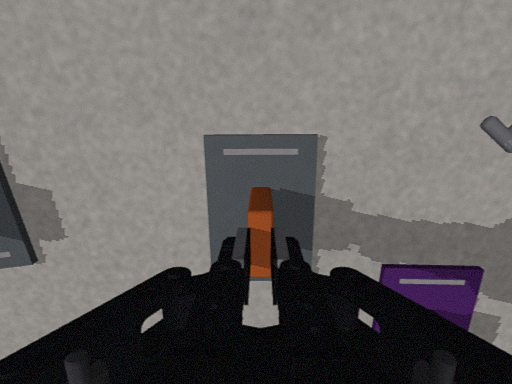

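Run:
```python
from h import *
d=np.load("pics/w2.npz");c={"camera_matrix":d["K"],"T":d["T"]}
im=cv2.imread("pics/w2.png")
u=np.array([np.cos(.29),np.sin(.29)]);t=np.array([.5756,-.3067])
P=lambda s,z:proj(c,[*(t+u*s),z])[0].round(0)
print("tcp",P(0,.029),"fin ends",P(.02,.058),P(-.02,.058),P(.02,.006),"plate",P(.055,.006),P(-.055,.006))
for px,z in (((261,134),.006),((260,188),.058),((260,278),.058)): 
    w=cast(c,px,z)[0][:2]-t; print(px,(w@u).round(4), (w@[-u[1],u[0]]).round(4))
```

```text
tcp [263. 224.] fin ends [263. 209.] [263. 277.] [263. 185.] plate [263. 133.] [262. 279.]
(261, 134) 0.0547 0.0011
(260, 188) 0.0314 0.0018
(260, 278) -0.0207 0.0018
```

The grip is centred: the projections of the plate edge and fin base match (fin ends at rows 185 and 277, plate front at row 133). I'll lift it and go partway towards the bay for a close look.

Call:
{"fn": "move_arm", "kwargs": {
  "jaw": [255, 255, 255, 255, 255, 255, 255, 255, 255, 255],
  "dp": [
    [0, 0, -0.04],
    [0, 0, -0.06],
    [0, 0, -0.06],
    [0, 0, -0.06],
    [0, 0, -0.03],
    [-0.031, -0.062, 0],
    [-0.031, -0.062, 0],
    [-0.031, -0.062, 0],
    [-0.031, -0.062, 0],
    [-0.031, -0.062, 0]
  ],
  "rotation": [
    [0, 0, 0],
    [0, 0, 0.05],
    [0, 0, 0.05],
    [0, 0, 0.05],
    [0, 0, 0.05],
    [0, 0, 0],
    [0, 0, 0],
    [0, 0, 0],
    [0, 0, 0],
    [0, 0, 0]
  ]
}}

```text
clock: 4.2
position: [0.5394, -0.0289, 0.2283]
tool_rot: [-3.142, 0.0, -0.338]
force: [1.8, 0.0, -1.0]
grip_width: 0.0106
```

```bash
python3 look.py w3
python3 - <<'E'
from h import *
c=calibration("top")
for n,p in (("-x+y",(106.7,180.2)),("-x-y",(175.7,206.4)),("+x-y",(194.8,151.7)),("+x+y",(129.3,127.9)),("lip+y",(138.8,176.2)),("lip-y",(171.7,187.4)),("bay+x-y",(186.4,154.5))): print(n,cast(c,p,.052)[0][:2].round(3))
E
```

```text
4.2 [ 0.5394 -0.0289  0.2283] [-3.142  0.    -0.338] [ 1.8  0.  -1. ] 0.0106 [[-0.332, -0.907, -0.258, 0.604], [-0.943, 0.319, 0.092, -0.051], [-0.001, 0.274, -0.962, 0.398], [0.0, 0.0, 0.0, 1.0]]
-x+y [0.529 0.257]
-x-y [0.465 0.072]
+x-y [0.615 0.031]
+x+y [0.675 0.21 ]
lip+y [0.542 0.174]
lip-y [0.515 0.086]
bay+x-y [0.606 0.053]
```

View pics/w3.png

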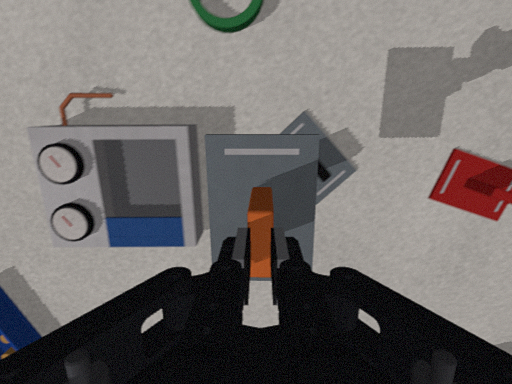

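The bay sits at (143,170) in the wrist view and is nearly parallel to the tool. The lip is at (145,232), and the spare is untouched beneath the carried cover.

Run:
```python
from h import *
d=np.load("pics/w3.npz");c={"camera_matrix":d["K"],"T":d["T"]}
im=cv2.imread("pics/w3.png")
for b in blobs(im,(100,120,40),(125,255,255),400)[:2]:
    q=cv2.approxPolyDP(b,5,True)[:,0]; r=cv2.minAreaRect(b)
    print(r); 
    for p in q: print(p,cast(c,p,.052)[0][:2].round(4))
# free edge & unit far edge line fits
m=cv2.inRange(cv2.cvtColor(im,cv2.COLOR_BGR2HSV),(100,120,40),(125,255,255))
def line(pts):
    w=cast(c,pts,.052)[:,:2];v=np.polyfit(w[:,1],w[:,0],1);print("yaw",np.degrees(np.arctan(-v[0])).round(2));return w.mean(0)
xs=range(114,178)
e=line([(x,np.flatnonzero(m[190:260,x])[0]+189.5) for x in xs]); print("free edge mid",e.round(4))
g=cv2.cvtColor(im,cv2.COLOR_BGR2GRAY).astype(int)
far=line([(x,130+np.argmin(np.diff(cv2.GaussianBlur(im,(3,3),0)[130:155,x].sum(1).astype(int)))+.5) for x in range(110,176)]); print("bay +x edge",far.round(4))
for y in (150,160,170,180,190):
    s=cv2.GaussianBlur(im,(3,3),0)[y].sum(1).astype(int); a=85+np.argmin(np.diff(s[85:120])); bb=165+np.argmax(np.diff(s[165:190]))
    print(y,a,bb,cast(c,[(a+.5,y),(bb+.5,y)],.052)[:,:2].round(4).tolist())
```

```text
((144.0, 231.0), (28.0, 76.0), 90.0)
[106 218] [0.545  0.1819]
[111 245] [0.5086 0.1937]
[182 245] [0.4773 0.1046]
[180 217] [0.5146 0.0911]
((20.0, 321.5), (40.0, 67.0), 0.0)
[  0 288] [0.5009 0.3703]
[  0 334] [0.4341 0.4143]
[ 10 342] [0.4169 0.4084]
[  0 341] [0.4233 0.4214]
[  0 355] [0.4012 0.436 ]
[ 40 337] [0.41   0.3617]
yaw -19.17
free edge mid [0.5299 0.1328]
yaw -18.11
bay +x edge [0.6208 0.0932]
150 93 175 [[0.6284, 0.1549], [0.5956, 0.0613]]
160 95 176 [[0.6168, 0.1584], [0.584, 0.0651]]
170 96 177 [[0.6053, 0.1632], [0.5722, 0.069]]
180 98 178 [[0.5932, 0.1669], [0.5602, 0.073]]
190 100 179 [[0.5809, 0.1707], [0.548, 0.077]]
```

Bay centre ≈ (0.566, 0.124), yaw ≈ -18.6°. The lip edge to far wall measures 98.8 mm (100 expected), which agrees.

Call:
{"fn": "move_arm", "kwargs": {
  "jaw": [255, 255, 255, 255, 255, 255, 255],
  "dp": [
    [-0.005, -0.06, 0.01],
    [-0.005, -0.066, 0.02],
    [-0.004, -0.066, 0.03],
    [0, 0, 0.025],
    [0, 0, 0],
    [0, 0, 0],
    [0, 0, 0]
  ],
  "rotation": [
    [0, 0, -0.004],
    [0, 0, 0],
    [0, 0, 0],
    [0, 0, 0],
    [0, 0.05, 0],
    [0, 0.05, 0],
    [0, 0, 0]
  ]
}}

```text
clock: 5.12
position: [0.5777, 0.1196, 0.1587]
tool_rot: [3.135, -0.275, -0.321]
force: [-0.2, 0.4, -0.5]
grip_width: 0.0107
```

```bash
cat > rel.py <<'E'
from h import *
B=np.array([.5658,.1241,.028]);Rb=Ro.from_euler("z",-.325)
def rel(tgt=None):
    s=bot.observe();R=Ro.from_euler("xyz",s["tool_rot"]);p=Rb.inv().apply(s["position"]-B)
    q=Rb.inv()*R; n=-q.as_matrix()[:,2]; x=q.as_matrix()[:,0]
    pc=p-n*.029
    print("t",s["clock"],"tcp rel",p.round(4),"plate ctr",pc.round(4),"tilt",np.degrees(np.arctan2(x[2],x[0])).round(2),"low end",(pc-.055*x).round(4),"high",(pc+.055*x).round(4),"F",Rb.inv().apply(s["force"]).round(1))
    for t in tgt or []:
        print("to plate ctr",t,"-> dp units",(q.inv().apply(np.array(t)-pc)/.8).round(4))
E
python3 -c "
from rel import *
rel([(.022,0,.020)])"; python3 look.py w4
```

```text
t 5.125 tcp rel [ 0.0128 -0.0005  0.1307] plate ctr [ 0.0206 -0.0006  0.1028] tilt 15.73 low end [-0.0323 -0.0009  0.0879] high [ 0.0736 -0.0004  0.1177] F [-0.3  0.3 -0.5]
to plate ctr (0.022, 0, 0.02) -> dp units [-0.0264 -0.0015  0.1001]
5.125 [0.5777 0.1196 0.1587] [ 3.135 -0.275 -0.321] [-0.2  0.4 -0.5] 0.0107 [[-0.317, -0.948, -0.004, 0.597], [-0.948, 0.317, -0.005, 0.115], [0.006, 0.002, -1.0, 0.341], [0.0, 0.0, 0.0, 1.0]]
```

Call:
{"fn": "move_arm", "kwargs": {
  "jaw": [255, 255, 255, 255],
  "dp": [
    [0, 0, 0],
    [-0.011, 0, 0.035],
    [-0.011, 0, 0.034],
    [0, 0, 0]
  ],
  "rotation": [
    [0, 0, 0],
    [0, 0, 0],
    [0, 0, 0],
    [0, 0, 0]
  ]
}}

```text
clock: 5.68
position: [0.5774, 0.1159, 0.0996]
tool_rot: [3.133, -0.272, -0.328]
force: [-0.2, -0.6, -1.9]
grip_width: 0.0106
```

```bash
python3 -c "
from rel import *
rel([(.022,0,.020)])
im=[grab_frame('scene')[90:210,250:410],grab_frame('wrist')[:300]]
cv2.imwrite('pics/s5.png',np.vstack([cv2.resize(im[0],None,fx=2.4,fy=2.4,interpolation=2),cv2.resize(im[1],(384,225))]))"
```

```text
t 5.675 tcp rel [ 0.0136 -0.0041  0.0716] plate ctr [ 0.0214 -0.0043  0.0437] tilt 15.59 low end [-0.0315 -0.0042  0.0289] high [ 0.0744 -0.0045  0.0585] F [ 0.  -0.7 -1.9]
to plate ctr (0.022, 0, 0.02) -> dp units [-0.0073 -0.0057  0.0287]
```

View pics/s5.png

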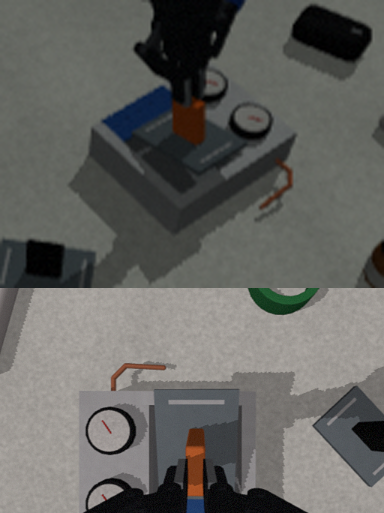

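Scene view: the cover is over the bay with its low end beside the lip. Wrist view: the plate is centred between the side walls. Next I tilt slightly more and descend.

Call:
{"fn": "move_arm", "kwargs": {
  "jaw": [255, 255, 255, 255],
  "dp": [
    [0, -0.003, 0],
    [-0.0045, 0, 0.014],
    [-0.0045, 0, 0.014],
    [0, 0, 0]
  ],
  "rotation": [
    [0, 0.01, 0],
    [0, 0, 0],
    [0, 0, 0],
    [0, 0, 0]
  ]
}}

```text
clock: 6.28
position: [0.5781, 0.1192, 0.0767]
tool_rot: [3.135, -0.305, -0.326]
force: [0.5, -0.1, -1.2]
grip_width: 0.0104
```

```bash
python3 -c "
from rel import *
rel([(.022,0,.020),(-.006,0,.020)])"
```

```text
t 6.275 tcp rel [ 0.0133 -0.0008  0.0487] plate ctr [ 0.022 -0.001  0.021] tilt 17.47 low end [-0.0305 -0.0009  0.0045] high [ 0.0744 -0.001   0.0375] F [ 0.5  0.1 -1.2]
to plate ctr (0.022, 0, 0.02) -> dp units [-0.0003 -0.0012  0.0012]
to plate ctr (-0.006, 0, 0.02) -> dp units [-0.0337 -0.0011 -0.0093]
```

Call:
{"fn": "move_arm", "kwargs": {
  "jaw": [255, 255, 255, 255, 255],
  "dp": [
    [0, 0, 0.001],
    [-0.011, 0, -0.0035],
    [-0.011, 0, -0.0035],
    [-0.011, 0, -0.003],
    [0, 0, 0]
  ],
  "rotation": [
    [0, 0, 0],
    [0, 0, 0],
    [0, 0, 0],
    [0, 0, 0],
    [0, 0, 0]
  ]
}}

```text
clock: 6.9
position: [0.5519, 0.129, 0.0766]
tool_rot: [3.136, -0.306, -0.325]
force: [-0.4, 0.1, -2.1]
grip_width: 0.0104
```

```bash
python3 -c "
from rel import *
rel([(-.003,0,.0)])
im=[grab_frame('scene')[90:210,250:410],grab_frame('wrist')[:300]]
cv2.imwrite('pics/s6.png',np.vstack([cv2.resize(im[0],None,fx=2.4,fy=2.4,interpolation=2),cv2.resize(im[1],(384,225))]))"
```

```text
t 6.9 tcp rel [-0.0147  0.0002  0.0486] plate ctr [-0.006  0.     0.021] tilt 17.54 low end [-0.0585  0.      0.0044] high [0.0464 0.0001 0.0375] F [-0.4 -0.1 -2.1]
to plate ctr (-0.003, 0, 0.0) -> dp units [-0.0043 -0.0001  0.0261]
```

View pics/s6.png

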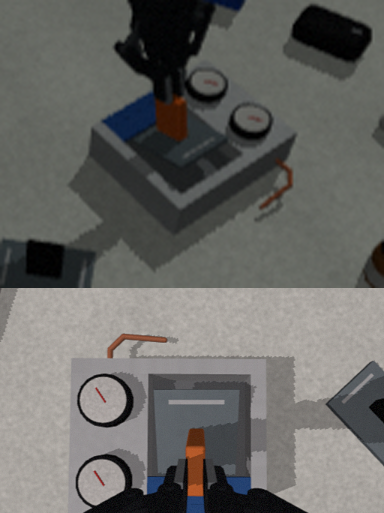

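It is tucked under the lip with no contact forces, and there is clearance at the far end. Next I level it about the low end.

```bash
python3 -c "
import numpy as np
th=np.radians([17.54,13.1,8.7,4.3,0]);lz=np.array([4.4,3,2,1.2,.5]);lx=np.linspace(-58.5,-57.5,5)
c,s=np.cos(th),np.sin(th)
P=np.c_[lx+55*c-29*s,lz+55*s+29*c]
for i in range(4):
    d=P[i+1]-P[i];print((np.array([d@[c[i],s[i]],d@[s[i],-c[i]]])/800).round(4),np.degrees(th[i+1]-th[i])/180)"
```

```text
[0.0024 0.0072] -0.02466666666666667
[0.0026 0.0067] -0.024444444444444442
[0.0027 0.0064] -0.024444444444444442
[0.0028 0.0062] -0.023888888888888887
```

Call:
{"fn": "move_arm", "kwargs": {
  "jaw": [255, 255, 255, 255, 255, 255, 255],
  "dp": [
    [0.0024, 0, 0.0072],
    [0, 0, 0],
    [0.0026, 0, 0.0067],
    [0, 0, 0],
    [0.0027, 0, 0.0064],
    [0, 0, 0],
    [0, 0, 0]
  ],
  "rotation": [
    [0, -0.0247, 0],
    [0, 0, 0],
    [0, -0.0244, 0],
    [0, 0, 0],
    [0, -0.0244, 0],
    [0, 0, 0],
    [0, 0, 0]
  ]
}}

```text
clock: 7.88
position: [0.5611, 0.1252, 0.062]
tool_rot: [3.135, -0.077, -0.327]
force: [-0.1, 0.4, -1.3]
grip_width: 0.0106
```

```bash
python3 -c "
from rel import *
rel([(-.003,0,.0)])"
```

```text
t 7.875 tcp rel [-0.0048 -0.0004  0.034 ] plate ctr [-0.0025 -0.0006  0.0051] tilt 4.43 low end [-0.0574 -0.0005  0.0008] high [ 0.0523 -0.0007  0.0093] F [-0.2  0.4 -1.3]
to plate ctr (-0.003, 0, 0.0) -> dp units [-0.0011 -0.0008  0.0063]
```

Call:
{"fn": "move_arm", "kwargs": {
  "jaw": [255, 255, 255, 255],
  "dp": [
    [0.002, 0, 0.006],
    [0, 0, 0],
    [0, 0, 0.0008],
    [0, 0, 0]
  ],
  "rotation": [
    [0, -0.0244, 0],
    [0, 0, 0],
    [0, 0, 0],
    [0, 0, 0]
  ]
}}

```text
clock: 8.38
position: [0.5637, 0.1245, 0.0573]
tool_rot: [3.136, -0.001, -0.327]
force: [1.7, -3.0, 4.7]
grip_width: 0.011
```

```bash
python3 -c "
from rel import *
rel([(-.003,0,.0)])"
```

```text
t 8.375 tcp rel [-0.0022 -0.0003  0.0293] plate ctr [-0.0021 -0.0005  0.0003] tilt 0.06 low end [-0.0571 -0.0004  0.0002] high [ 0.0529 -0.0006  0.0003] F [ 2.6 -2.3  4.7]
to plate ctr (-0.003, 0, 0.0) -> dp units [-0.0011 -0.0006  0.0004]
```

Flat with light floor contact. Release and retreat.

Call:
{"fn": "move_arm", "kwargs": {
  "jaw": [130, 130, 130, 130, 130, 130, 130, 130, 130],
  "dp": [
    [0, 0, 0],
    [0, 0, 0],
    [0, 0, 0],
    [0, 0, -0.01],
    [0, 0, -0.03],
    [0, 0, -0.05],
    [0, 0, -0.06],
    [0, 0, -0.06],
    [0, 0, 0]
  ],
  "rotation": [
    [0, 0, 0],
    [0, 0, 0],
    [0, 0, 0],
    [0, 0, 0],
    [0, 0, 0],
    [0, 0, 0],
    [0, 0, 0],
    [0, 0, 0],
    [0, 0, 0]
  ]
}}

```text
clock: 9.5
position: [0.5658, 0.1257, 0.2289]
tool_rot: [3.14, -0.004, -0.328]
force: [-0.6, 0.5, -0.7]
grip_width: 0.0422
```

Run:
```python
from rel import *
rel(); c=calibration("wrist");w=grab_frame("wrist");sc=grab_frame("scene")
b=blobs(w,(5,150,80),(18,255,255),15)[0];r=cv2.minAreaRect(b)
print("fin",np.round(r[0],1),Rb.inv().apply(cast(c,r[0],.028+.05)[0]-B).round(4))
for n,im in (("w",w),("top",grab_frame("top"))):
    cc=c if n=="w" else calibration("top")
    for b in blobs(im,(90,20,30),(118,110,130),250)[:4]:
        r=cv2.minAreaRect(b);print(n,np.round(r[0],1),cast(cc,r[0],.006)[0][:2].round(3))
cv2.imwrite('pics/s7.png',np.vstack([cv2.resize(sc[90:210,250:410],None,fx=2.4,fy=2.4,interpolation=2),cv2.resize(w[:300],(384,225))]))
```

```text
t 9.5 tcp rel [-0.0005  0.0015  0.2009] plate ctr [-0.0004  0.0014  0.1719] tilt 0.22 low end [-0.0554  0.0016  0.1717] high [0.0546 0.0013 0.1721] F [-0.8  0.3 -0.7]
fin [262.5 177.5] [-0.0051 -0.      0.05  ]
w [424.5 140. ] [ 0.524 -0.095]
w [266.  176.5] [0.545 0.125]
top [241.8 191.2] [ 0.519 -0.098]
top [157.3 173.4] [0.562 0.137]
```

View pics/s7.png

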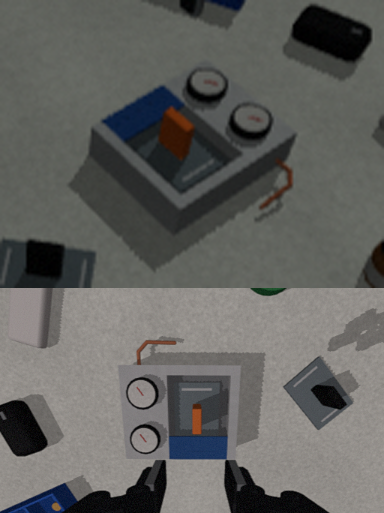

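The cover lies flat in the bay, under the lip. The fin is about 5 mm from the bay centre and the spare is where it was.

```bash
python3 -c "
from workcell import workorder
print(workorder.job_done())"
```

```text
the job is handed in; nothing more can be done
None
```

The orange-finned cover is in the bay, with one end under the blue lip. I slid it in tilted about 17.5°, levelled it, let go, and handed the job in at about 9.6 s. The job reported no verdict.

**Cover position:** the last wrist view put the fin about 5 mm from the bay centre along the bay (limit 15) and about 0 mm across it (limit 18).

**Flatness:** before release the tool's tilt read 0.06°, with about 5 N of floor contact, and the final picture shows the plate lying flat. I did not measure the cover's height after letting go; from the tool pose at release it should be about 46 mm.

**Spare cover:** the top camera shows it within about 1 mm of its starting position.

**Robot:** it stopped about 170 mm above the release point, touching nothing, with only about 1 N on the force reading.

**Disagreements:** the fin measured 10.6 mm between the jaws instead of 14 mm, but the grip was centred and held. The plate's colour blob in the last wrist view gave an offset position, because I cast it onto bench height and the lip hides part of it, so I ignored it. None of the checks failed.

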